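Shut the high cabinet flap with the hook pole

TASK

Take the hook pole from the desk mat, put its side pin through the ring eye on the raised flap of the small grey cabinet, swing the flap down with it and press it gently shut past its spring catch; then, still with the pin in the eye, keep it pressed shut with a steady 12 N or so for a full second against the rubber buffers behind it (never press over 30 N, never slam it). Touch the cabinet only with the pole and leave the other things on the desk alone. Finally unhook the pole and lay it flat on the desk mat again, with the flap left shut.

Things in the scene. Friction and masses are not known exactly. Their poses are not given: they have to be found in the camera images.
- pole_mid (a point): Centre of the hook pole's handle, a loose orange block 80 long, 24 wide, 32 mm high with flat sides, lying on the desk mat (point 16 mm above it). x along the pole to the hook, y to the side the pin is bent to (left, looking toward the hook), z up. From the handle an 8 mm steel rod, its axis 2 mm above this point, runs to 110 mm ahead of it and bends square to +y into the pin. About 0.12 kg.
- hook_pole: The whole hook pole, axes as pole_mid; origin in the middle of the handle's underside, 16 mm below pole_mid
- hook_pin (a point): Middle of the pole's pin: 110 mm ahead (+x), 22 mm to the side (+y) and 2 mm above pole_mid. The pin is 8 mm thick, runs along the pole's y axis and ends in a 10 mm ball whose far side is 23 mm beyond this point; toward the other side, the rod's axis is 22 mm away.
- cabinet: Small grey desk cabinet, 85 deep x 200 wide x 300 mm high, fixed to the desk; an open cubby below, a compartment with a blue flap above. Origin in the middle of its underside; its front looks along its -x axis, y to the left seen from the robot, z up. The flap hangs between its side walls.
- hinge (a point): Middle of the flap's hinge line near the top of the cabinet's front, 285 mm above the desk, 49.5 mm in front (-x) of the cabinet's origin; axes as the cabinet's; the hinge line runs along y
- eye (a point): Centre of the steel ring eye on the flap's outer face, mid-width: 26 mm inside, 6 mm wire, ring axis parallel to the hinge line (y), so the pin enters sideways. 85 mm from the hinge along the flap, 26 mm off its middle plane (flap 10 mm thick, 119 mm long). With the flap at angle a it is, from the hinge, -85 sin a - 26 cos a mm along the cabinet's x and -85 cos a + 26 sin a mm in height.
- flap (a joint): Flap angle, rad: 0 = hanging straight down, growing as its lower edge swings up toward the robot, at most 1.45. Stays where left (friction 0.22 N m). From about 0.12 to 0.06 a spring roller catch at the lower edge resists with 6 to 12 N at the eye; past that it springs in and is held. Shut, it bears on firm rubber buffers, set at an unknown angle between 0.02 and -0.07, to be found by feel.
- mug: Loose green mug, 94 mm high, on the desk at the left; bystander
- mouse: Loose black computer mouse, 120x66x39 mm, at the right of the mat; bystander
- toy_car: Loose white toy car, 77x34x28 mm; bystander
- hub: Loose black four-port hub, 92x34x14 mm, lying on the mat; bystander

How it is judged (in metres and radians):
On the way, in this order (a step that is already met when the one before it is completed fails the run):
1. the pole's pin is through the ring eye while the flap is still up (distance between hook_pin and eye below 0.02 m and value of joint flap above 0.6 rad), for 0.2 s.
2. with the pin still in the eye, the flap has been swung most of the way down (distance between hook_pin and eye below 0.02 m and value of joint flap below 0.3 rad).
3. with the pin still in the eye, the flap is pressed past its catch and held against its buffers with a steady 6 to 20 N (distance between hook_pin and eye below 0.02 m and value of joint flap below 0.035 rad and contact force between hook_pole and cabinet between 6 and 20 N), for 0.7 s.
At the end, for the whole second after the job is handed in: The flap is shut behind its catch (angle below 0.035 rad), and the pole lies released and at rest on its handle's underside with the handle's centre over the desk mat (value of joint flap below 0.035 rad and height (world z) of pole_mid below 0.022 m and angle between pole_mid's own z axis and vertical below 0.12 rad and world x of pole_mid between 0.33 and 0.63 m and world y of pole_mid between -0.35 and 0.23 m and linear speed of hook_pole below 0.02 m/s); the robot touches nothing.
It fails at once if the gripper or arm touches the cabinet or its flap (contact force between any of the fingers, the arm and cabinet above 1 N).
It fails at once if the pole presses on the cabinet or flap with more than 30 N (contact force between hook_pole and cabinet above 30 N).
It fails at once if the flap is slammed (swings shut faster than 3.5 rad/s) (velocity of joint flap below -3.5 rad/s).
It fails at once if a bystander is moved by more than 25 mm (distance of any of mug, mouse, toy_car, hub from where it was at the start of the episode above 0.025 m).
It also fails if it takes over 62 s, if anything falls off the work surface, if the arm or the gripper's body presses on something with over 40 N, if the wrist force passes 120 N, or if a joint passes its speed limit or range.

ROBOT

A 6-joint arm with a two-finger parallel gripper is mounted at the origin on a cart in front of the work surface, level with it; the furniture and walls round the work are solid. World frame = base frame: x ahead of the robot, y to its left, z up, the work surface at z = 0. Lengths are in mm, angles in rad, forces in N, time in s.
With the tool pointing down it reaches from about 275 to 750 mm from the base axis. Payload 10.2 kg.
Tool frame: the origin (TCP) lies at the very end of the fingers, on their centre line; the grasp point (between the pads) lies 19 mm behind it; z points along the fingers, y is the line along which they close (so a half turn about z gives the same grasp; the last joint's range is limited). The gripper opens to 85 mm and grips with 20 to 120 N. Pads are 22 mm wide; open, the fingers measure 114 mm over their backs; the gripper's body (76 mm by 85 mm) begins 54 mm behind the grasp point. The pads swing forward as they close: fully open they stand 13 mm farther back than shut.
Start: joints at [-1.486, 0.313, 1.498, -0, 1.331, -0.223], TCP at [159.043, -500.337, 231.294] pointing down, gripper open.
Joint ranges: [-2.94, 2.94], [-0.97, 2.17], [0.19, 2.56], [-1.23, 4.37], [0.02, 3.11], [-2.88, 2.88]. Speed limits (rad/s): [2.39, 2.39, 3.01, 3.14, 3.14, 3.14].

INTERFACE

Orientations are given as a unit quaternion [w, x, y, z].
In Python, from rig import telemetry, optics, ctrl gives the robot as it stands.
- The arm moves only by the tool servo_tool, never from a script. Its argument "deltas" is a list of rows, each a list of 3 entries, a list of its own where there are three numbers: the shift along the tool's x, y, z in units of 20 cm (1.0 is 20 cm), then the turn, a rotation vector about the tool's x, y, z in units of 90 degrees (1.0 is 90 degrees), then the opening, from 0 (shut) to 1 (fully open). A call has 1 to 8 rows; each row shifts and turns the commanded pose from where the row before left it, along the tool's axes as they then stand; what a row does not reach is not made up. A row lasts 1/10 s, in which the tool goes at most 50 mm and 8.59 degrees, less where a joint would pass 70% of its speed; a pose out of reach is approached as far as the arm can. A call with a number of a shift or a turn outside -1 to 1 is refused whole. A call with a gripper value outside its range is refused whole. The fingers move at their own pace and stop on an object; "squeeze" is the grip in N (left out, the last holds). Time passes only in rows, so rows that do not move let the fingers close. It gives the time, the measured TCP pose, the force, the opening and the grip force at its end, in the units of the state.
- telemetry.sense(): the state, without advancing time (a new reading comes with each control period).
- optics.capture(name): name is "scene" or "side" or "wrist"; returns the picture (400x640x3 uint8, blue, green, red); there is no depth.
- optics.camera_model(name): a dict with "vfov" (degrees; the focal length in pixels is half the picture's height over the tangent of half this angle, whatever the lens; pixels are square), "cx", "cy" (the principal point, pixels), "dist" ([k1, k2, p1, p2, k3] as OpenCV has them; the pictures are not rectified), "R" (3x3) and "t" (3): a world point X has camera coordinates R X + t; the wrist camera has in their place "mount" (4x4, takes a point from camera to tool coordinates, whose origin is the TCP and whose axes are the flange's). Camera axes: x right, y down, z forward; pixel columns grow to the right and rows downward; lengths in mm; the calibration is good to about 2 mm. A picture is of the moment at which its call begins: read the wrist's pose just before it. camera_model takes no time and is no camera call.
- ctrl.finish_job(): hands the job in; it is judged then, once.
The state is a dict: "time_s": time; "joints": joint angles; "dq": joint speeds; "tau": joint torques, N m; "eef_pos": TCP position; "ee_rot": TCP orientation; "force": force on the tool from outside, world axes, zero at the start; "wrist_torque": the same for the moment, N m; "grip_width": opening from 0.0 (shut) to 1.0 (fully open); "grip_force": force on a finger pad.
Only numpy, scipy, OpenCV 4.12 (cv2) and the standard library are available. Lean on these libraries where they do the work, as an engineer would, in place of code of your own. Each camera call takes 0.05 s, during which the arm holds its last target. There are 200 camera calls.

## Working session

There is one attempt and no reset: what is moved stays moved. The work goes in short steps, Python scripts to look and compute and a tool call to move; the robot and the scene stay as the last step left them, time stands still between calls to the robot, and variables do not carry over. Pictures are saved under pics/ and viewed, at most 15 in all, crops included, and the job is handed in when it is done.

Besides the shell and the picture viewer there is one more tool, called after "Call:" in YAML: its name, and indented under it one key for each argument. servo_tool: Moves the arm, as the interface text tells. Its arguments: {"type":"object","properties":{"deltas":{"type":"array"},"squeeze":{"type":"number"}},"required":["deltas"]}

```bash
mkdir -p pics; python3 - <<'E'
from rig import telemetry, optics
import cv2, numpy as np
s=telemetry.sense(); print(s)
for n in("scene","side","wrist"):
    m=optics.camera_model(n); print(n,m)
    cv2.imwrite(f"pics/{n}0.png",optics.capture(n))
a=cv2.imread("pics/scene0.png");b=cv2.imread("pics/side0.png")
E
```

```text
{'time_s': 0.0, 'joints': array([-1.48645072e+00,  3.13423118e-01,  1.49844937e+00,  1.69921239e-05,
        1.33098391e+00, -2.23381014e-01]), 'dq': array([-0.0003136 , -0.00018702, -0.00112479, -0.00100703,  0.00105124,
       -0.00052189]), 'tau': array([ 2.76345945e-04, -4.12268651e+01, -2.59739417e+01, -1.88090835e-04,
        4.22532350e-03, -8.40530265e-05]), 'eef_pos': array([ 158.99851736, -500.07420442,  230.74420224]), 'ee_rot': array([-6.29773703e-04,  9.88186488e-01,  1.53254906e-01,  5.21227142e-05]), 'force': array([-0.09197992, -0.06632458,  0.04151678]), 'wrist_torque': array([-0.03000591, -0.00672112, -0.05580588]), 'grip_force': 0.0, 'grip_width': 0.9986335104107634}
scene {'vfov': 51.826661349045054, 'cx': 325.7707003725189, 'cy': 205.5043317127954, 'dist': array([-0.05613469,  0.        ,  0.        ,  0.        ,  0.        ]), 'R': array([[-0.5895921 , -0.80763508, -0.01033092],
       [-0.60433723,  0.44959374, -0.65775525],
       [ 0.53587094, -0.38156394, -0.75316087]]), 't': array([317.28180205, 450.58123766, 951.24974622])}
side {'vfov': 53.00626826771629
[... 160 characters left out ...]
013243  ,  0.00180031],
       [-0.00363489, -0.39909923, -0.91690054],
       [ 0.01286102,  0.9168121 , -0.39911172]]), 't': array([-507.02728316,  188.17070049, 1474.41481348])}
wrist {'vfov': 62.960564381543236, 'cx': 316.89853001791727, 'cy': 202.52623278809855, 'dist': array([-0.05121891,  0.        ,  0.        ,  0.        ,  0.        ]), 'mount': array([[ 6.70247948e-04, -9.65135124e-01, -2.61751301e-01,
         6.56871091e+01],
       [ 9.99999629e-01,  7.88391233e-04, -3.46345445e-04,
         3.72964273e-01],
       [ 5.40632585e-04, -2.61750971e-01,  9.65135295e-01,
        -1.41681631e+02],
       [ 0.00000000e+00,  0.00000000e+00,  0.00000000e+00,
         1.00000000e+00]])}
```

View pics/scene0.png

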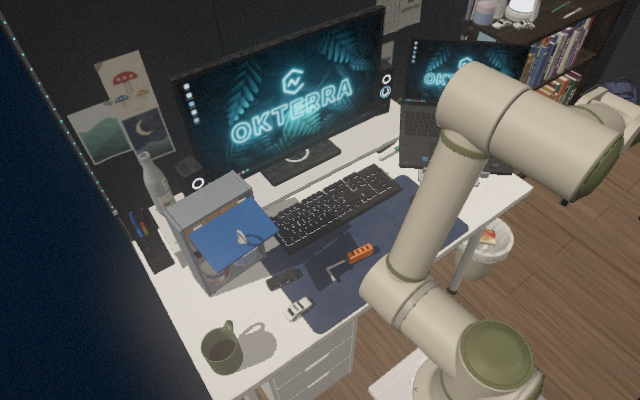

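View pics/side0.png

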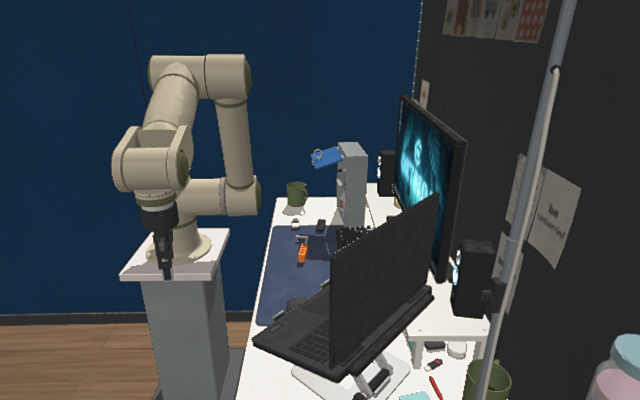

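The scene view shows the orange handle at about (360,254), its hook at about (333,272), and the flap's ring at about (242,237). In the side view the handle is at (303,252) and the flap at (325,157).

```bash
cat > h.py <<'E'
import numpy as np, cv2
from rig import telemetry, optics
from scipy.spatial.transform import Rotation as Rn
def K(m):
    f=200/np.tan(np.radians(m["vfov"]/2)); return np.array([[f,0,m["cx"]],[0,f,m["cy"]],[0,0,1]])
def cam(n,s=None):
    m=optics.camera_model(n)
    if "R" in m: return K(m),m["dist"],np.array(m["R"]),np.array(m["t"])
    q=s["ee_rot"]; T=np.eye(4); T[:3,:3]=Rn.from_quat([q[1],q[2],q[3],q[0]]).as_matrix(); T[:3,3]=s["eef_pos"]
    W=np.linalg.inv(T@np.array(m["mount"])); return K(m),m["dist"],W[:3,:3],W[:3,3]
def ray(c,uv):
    k,d,R,t=c; p=cv2.undistortPoints(np.array([[uv]],float),k,d)[0,0]
    v=R.T@np.array([p[0],p[1],1]); return -R.T@t, v/np.linalg.norm(v)
def onz(c,uv,z):
    o,v=ray(c,uv); return o+v*(z-o[2])/v[2]
def tri(rs):
    A=sum(np.eye(3)-np.outer(v,v) for o,v in rs); b=sum((np.eye(3)-np.outer(v,v))@o for o,v in rs)
    return np.linalg.solve(A,b)
def proj(c,X):
    k,d,R,t=c; return cv2.projectPoints(np.array([X],float),cv2.Rodrigues(R)[0],t,k,d)[0][0,0]
E
python3 - <<'E'
from h import *
a=cv2.imread("pics/scene0.png");b=cv2.imread("pics/side0.png")
cs,cd=cam("scene"),cam("side")
def orange(im):
    h=cv2.cvtColor(im,cv2.COLOR_BGR2HSV); m=cv2.inRange(h,(4,150,120),(16,255,255))
    n,l,st,ce=cv2.connectedComponentsWithStats(m); 
    return [(st[i],ce[i]) for i in range(1,n) if st[i][4]>40]
for nm,im,c in(("scene",a,cs),("side",b,cd)):
    for st,ce in orange(im): print(nm,st,ce,onz(c,ce,20))
np.set_printoptions(precision=1,suppress=True)
print("tri",tri([ray(cs,(360,254)),ray(cd,(303,252))]))
z=np.hstack([cv2.resize(a[165:305,150:400],None,fx=1.6*2,fy=1.6*2,interpolation=cv2.INTER_CUBIC)])
cv2.imwrite("pics/c1.png",z)
z=cv2.resize(b[130:280,270:400],None,fx=4,fy=4,interpolation=cv2.INTER_CUBIC);cv2.imwrite("pics/c2.png",z)
E
```

```text
scene [347 244  26  19 234] [360.23504274 253.01282051] [449.60133971 -60.17180665  20.        ]
side [298 243  10  19 123] [302.30081301 252.30081301] [449.85487808 -68.23096819  20.        ]
tri [451.  -59.6  15.3]
```

View pics/c1.png

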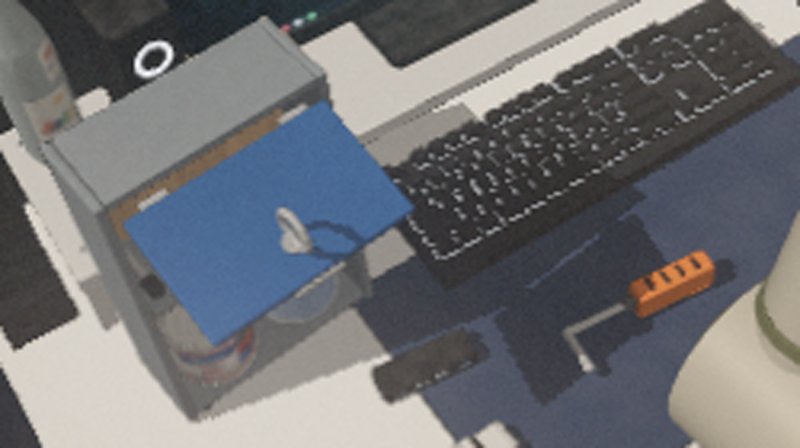

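View pics/c2.png

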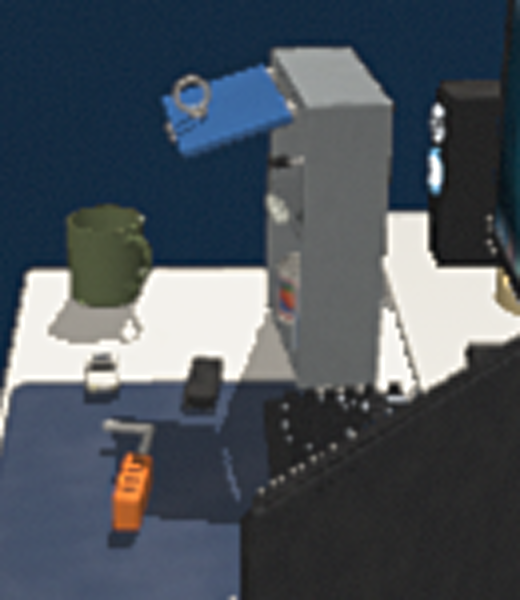

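The crops show the cabinet top's corners in crop 1 at (45,147), (265,17), (327,77) and (105,210). The ring is at (293,230) in crop 1 and (191,97) in crop 2. The hook corner is at (568,330) and the pin tip at (588,367).

```bash
python3 - <<'E'
from h import *
np.set_printoptions(precision=1,suppress=True)
cs,cd=cam("scene"),cam("side")
f=lambda x,y:(150+x/3.2,165+y/3.2)
g=lambda x,y:(270+x/4,130+y/4)
print("cams",ray(cs,(320,200)),ray(cd,(320,200)))
for p in[(45,147),(265,17),(327,77),(105,210)]: print("top scene",onz(cs,f(*p),300))
for p in[(274,48),(348,48),(391,100),(308,105)]: print("top side",onz(cd,g(*p),300))
print("base side",onz(cd,g(297,387),0),onz(cd,g(378,387),0))
print("ring",tri([ray(cs,f(293,230)),ray(cd,g(191,97))]))
print("corner",onz(cs,f(568,330),18),onz(cd,g(148,428),18)); print("tip",onz(cs,f(588,367),18),onz(cd,g(107,426),18))
print("rod start",onz(cs,f(630,302),18))
print("handle top",[onz(cs,f(*p),32) for p in[(628,282),(701,250),(714,262),(640,297)]],[onz(cd,g(*p),32) for p in[(124,456),(152,456),(139,510),(113,508)]])
print("flap scene/side corners", tri([ray(cs,f(410,213)),ray(cd,g(183,157))]), tri([ray(cs,f(322,100)),ray(cd,g(297,122))]),tri([ray(cs,f(215,342)),ray(cd,g(163,97))]))
print("hub",[onz(cs,f(*p),14) for p in[(375,375),(470,333),(485,355),(390,400)]]); print("mug",onz(cd,g(105,300),0),"car",onz(cd,g(101,380),14))
E
```

```text
cams (array([ -50.4,  416.6, 1016.1]), array([ 0.6, -0.4, -0.7])) (array([  488.7, -1283.4,   761.9]), array([ 0. ,  0.9, -0.4]))
top scene [669.2 364.2 300. ]
top scene [693.4 172.1 300. ]
top scene [607.1 164.8 300. ]
top scene [588.6 351.9 300. ]
top side [595.9 351.6 300. ]
top side [673.5 350.9 300. ]
top side [696.  171.3 300. ]
top side [616.2 156.6 300. ]
base side [614.4 159.8   0. ] [696.6 159.1   0. ]
ring [508.8 249.7 279.7]
corner [465.8  46.5  18. ] [464.9  44.5  18. ]
tip [424.9  54.9  18. ] [426.1  48.7  18. ]
rod start [456.4 -16.1  18. ]
handle top [array([467.3, -21.8,  32. ]), array([455.3, -97.5,  32. ]), array([437.9, -98.3,  32. ]), array([448.2, -20.5,  32. ])] [array([444.5, -31.3,  32. ]), array([469.6, -31.6,  32. ]), array([ 459.5, -121.3,   32. ]), array([ 437.5, -117.9,   32. ])]
flap scene/side corners [498.9 164.8 245.8] [607.8 172.2 278.3] [479.1 332.5 252.7]
hub [array([530.7, 207.8,  14. ]), array([517.3, 117.2,  14. ]), array([490.5, 119.1,  14. ]), array([501.7, 210.1,  14. ])]
mug [411.8 372.8   0. ] car [416.3 150.2  14. ]
```

Call:
servo_tool:
  deltas:
    - [[0.17,-0.138,0.03],[0,0,0],1]
    - [[0.17,-0.138,0.03],[0,0,0],1]
    - [[0.17,-0.138,0.03],[0,0,0],1]
    - [[0.17,-0.138,0.03],[0,0,0],1]
    - [[0.17,-0.138,0.03],[0,0,0],1]
    - [[0.17,-0.138,0.03],[0,0,0],1]
    - [[0.17,-0.138,0.03],[0,0,0],1]
    - [[0.17,-0.138,0.03],[0,0,0],1]

```text
time_s: 0.95
eef_pos: [352.0, -205.9, 183.1]
ee_rot: [0.0, 0.988, 0.153, 0.0]
force: [0.6, -0.3, -0.7]
grip_width: 0.999
grip_force: 0.0
```

Call:
servo_tool:
  deltas:
    - [[0.17,-0.138,0.03],[0,0,0],1]
    - [[0.17,-0.138,0.03],[0,0,0],1]
    - [[0.17,-0.138,0.03],[0,0,0],1]
    - [[0.17,-0.138,0.03],[0,0,0],1]
    - [[0,0,0],[0,0,-0.09],1]
    - [[0,0,0],[0,0,-0.09],1]
    - [[0,0,0],[0,0,-0.09],1]
    - [[0,0,0],[0,0,-0.09],1]

```text
time_s: 1.75
eef_pos: [447.5, -60.9, 159.1]
ee_rot: [-0.0, 0.905, 0.426, -0.0]
force: [-0.1, -0.1, 0.6]
grip_width: 1.001
grip_force: 0.0
```

Call:
servo_tool:
  deltas:
    - [[0,0,0],[0,0,-0.09],1]
    - [[0,0,0],[0,0,-0.09],1]
    - [[0,0,0],[0,0,-0.09],1]
    - [[0,0,0],[0,0,-0.09],1]
    - [[0,0,0],[0,0,0],1]
    - [[0,0,0],[0,0,0],1]

```text
time_s: 2.35
eef_pos: [447.5, -61.1, 159.2]
ee_rot: [-0.0, 0.753, 0.658, -0.0]
force: [-0.6, 0.1, -0.1]
grip_width: 1.0
grip_force: 0.0
```

```bash
python3 - <<'E'
from h import *
np.set_printoptions(precision=2,suppress=True)
s=telemetry.sense(); im=optics.capture("wrist"); cv2.imwrite("pics/w1.png",im); np.save("w1.npy",{k:s[k] for k in("eef_pos","ee_rot")},allow_pickle=True)
print(s["time_s"],s["eef_pos"],s["ee_rot"],s["joints"])
c=cam("wrist",s); h=cv2.cvtColor(im,cv2.COLOR_BGR2HSV); m=cv2.inRange(h,(4,140,100),(18,255,255))
n,l,st,ce=cv2.connectedComponentsWithStats(m); i=1+np.argmax(st[1:,4]); print(st[i],ce[i])
cn=cv2.findContours((l==i).astype(np.uint8),0,2)[0]; r=cv2.minAreaRect(max(cn,key=len)); b=cv2.boxPoints(r); print(b)
for p in b: print(onz(c,p,34)) 
E
```

```text
2.35 [447.47 -61.06 159.21] [-0.    0.75  0.66 -0.  ] [-0.4   0.23  1.81  0.    1.1  -0.26]
[ 307  144   30   92 2276] [321.65 189.51]
[[306.75 144.09]
 [335.34 143.49]
 [337.25 234.89]
 [308.66 235.49]]
[444.74 -17.96  34.  ]
[467.72 -20.6   34.  ]
[459.9  -98.87  34.  ]
[435.16 -96.07  34.  ]
```

View pics/w1.png

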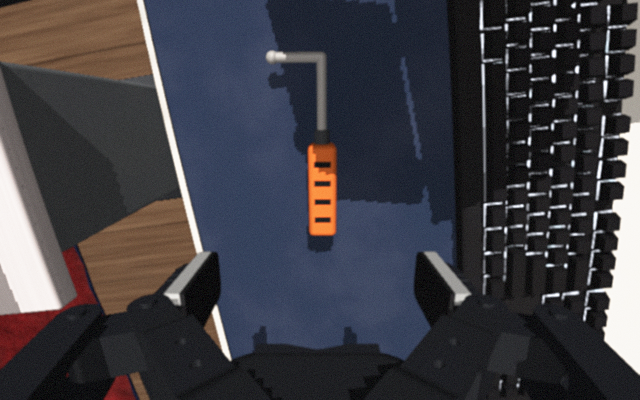

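The wrist view shows the handle centred at (322,190), with the rod running up to (322,57) and the pin tip at (271,57). The handle measures 78.6 × 24 mm, centred at (452,-58) with a yaw of about 83.6°, which fits the sizes given.

Call:
servo_tool:
  deltas:
    - [[0.076,0.02,0.04],[0,0,-0.014],1]
    - [[0,0,0.2],[0,0,0],1]
    - [[0,0,0.2],[0,0,0],1]
    - [[0,0,0.15],[0,0,0],1]
    - [[0,0,0.1],[0,0,0],1]
    - [[0,0,0.04],[0,0,0],1]
    - [[0,0,0.02],[0,0,0],1]
    - [[0,0,0],[0,0,0],1]

```text
time_s: 3.2
eef_pos: [453.8, -46.7, 9.7]
ee_rot: [0.0, 0.745, 0.667, 0.0]
force: [0.1, -0.9, 1.1]
grip_width: 1.0
grip_force: 0.0
```

Call:
servo_tool:
  deltas:
    - [[0,0,0.01],[0,0,0],0]
    - [[0,0,0],[0,0,0],0]
    - [[0,0,0],[0,0,0],0]
    - [[0,0,0],[0,0,0],0]
    - [[0,0,0],[0,0,0],0]
    - [[0,0,0],[0,0,0],0]
    - [[0,0,0],[0,0,0],0]
    - [[0,0,0],[0,0,0],0]
  squeeze: 100

```text
time_s: 4.0
eef_pos: [453.9, -46.7, 7.9]
ee_rot: [0.0, 0.745, 0.667, 0.0]
force: [-0.9, 1.6, 7.4]
grip_width: 0.26
grip_force: 98.7
```

Call:
servo_tool:
  deltas:
    - [[0,0,-0.05],[0,0,0],0]
    - [[0,0,-0.15],[0,0,0],0]
    - [[0,0,-0.2],[0,0,0.086],0]
    - [[0,0,-0.2],[0,0,0.086],0]
    - [[0,0,-0.2],[0,0,0.086],0]
    - [[0,0,-0.2],[0,0,0.086],0]
    - [[0,0,-0.2],[0,0,0.086],0]
    - [[0,0,-0.2],[0,0,0.086],0]

```text
time_s: 4.8
eef_pos: [452.8, -46.3, 289.6]
ee_rot: [0.0, 0.948, 0.317, 0.0]
force: [1.8, 0.1, -2.4]
grip_width: 0.256
grip_force: 97.9
```

Call:
servo_tool:
  deltas:
    - [[0,0,0],[0,0,0.086],0]
    - [[0,0,0],[0,0,0.086],0]
    - [[0,0,0],[0,0,0.086],0]
    - [[0,0,0],[0,0,0.086],0]
    - [[-0.05,-0.2,0],[0,0,0],0]
    - [[-0.05,-0.2,0],[0,0,0],0]
    - [[-0.04,-0.2,0],[0,0,0],0]
    - [[0,-0.1,0],[0,0,0],0]

```text
time_s: 5.6
eef_pos: [408.6, 91.8, 288.0]
ee_rot: [-0.0, 0.998, 0.056, 0.0]
force: [0.8, 0.2, -1.8]
grip_width: 0.261
grip_force: 98.4
```

Call:
servo_tool:
  deltas:
    - [[0,-0.1,0],[0,0,0],0]
    - [[0,0,0],[0,0,0],0]

```text
time_s: 5.8
eef_pos: [407.3, 111.0, 287.8]
ee_rot: [-0.0, 0.998, 0.056, 0.0]
force: [-0.3, -0.4, -0.7]
grip_width: 0.256
grip_force: 98.4
```

```bash
python3 - <<'E'
from h import *
np.set_printoptions(precision=3,suppress=True)
s=telemetry.sense(); im=optics.capture("wrist"); cv2.imwrite("pics/w2.png",im); cv2.imwrite("pics/s2.png",optics.capture("side")); cv2.imwrite("pics/sc2.png",optics.capture("scene"))
np.save("w2.npy",{k:s[k] for k in("eef_pos","ee_rot")},allow_pickle=True)
print(s["time_s"],s["eef_pos"],s["ee_rot"],s["joints"],s["force"],s["wrist_torque"])
E
```

```text
5.8 [407.346 110.954 287.801] [-0.     0.998  0.056  0.   ] [-0.013  0.042  1.676  0.     1.424  1.445] [-0.294 -0.448 -0.701] [-0.073 -0.    -0.014]
```

View pics/w2.png

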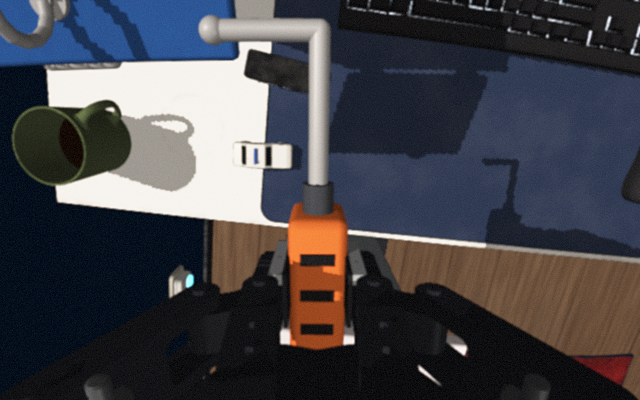

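The wrist view shows the pin ball at (210,29) and the rod bend at (318,28). The ring is cut off at the top left, so I'll back off 70 mm to see all of it.

Call:
servo_tool:
  deltas:
    - [[-0.2,0,0],[0,0,0],0]
    - [[-0.15,0,0],[0,0,0],0]
    - [[0,0,0],[0,0,0],0]
    - [[0,0,0],[0,0,0],0]

```text
time_s: 6.35
eef_pos: [338.8, 101.1, 287.7]
ee_rot: [0.0, 0.999, 0.054, 0.001]
force: [0.4, -0.2, -1.9]
grip_width: 0.261
grip_force: 98.4
```

```bash
python3 - <<'E'
from h import *
np.set_printoptions(precision=3,suppress=True)
s=telemetry.sense(); im=optics.capture("wrist"); cv2.imwrite("pics/w3.png",im); 
np.save("w3.npy",{k:s[k] for k in("eef_pos","ee_rot")},allow_pickle=True)
print(s["time_s"],s["eef_pos"],s["ee_rot"],s["force"])
a=cv2.imread("pics/s2.png")[130:230,270:390]; b=cv2.imread("pics/sc2.png")[170:290,170:290]
A=cv2.resize(im[0:200,0:360],(800,444)[::1],interpolation=cv2.INTER_CUBIC)
cv2.imwrite("pics/w3c.png",A)
E
```

```text
6.35 [338.829 101.112 287.693] [0.    0.999 0.054 0.001] [ 0.41  -0.198 -1.89 ]
```

View pics/w3c.png

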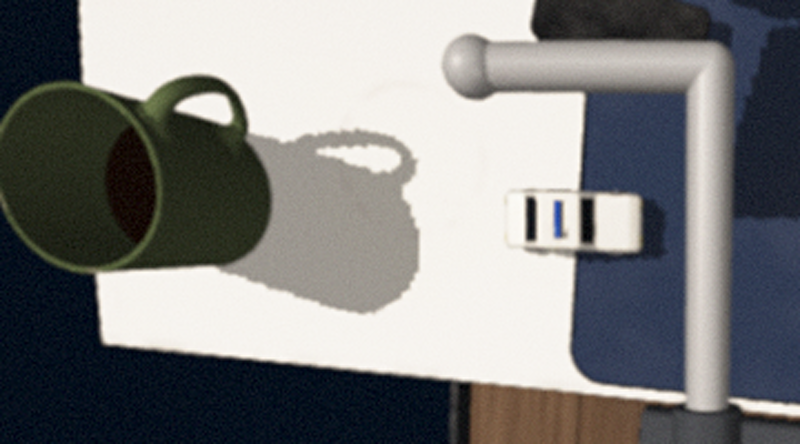

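Backing off moved the ring out of view because forward is up in this image. I'll raise the tool and go forward over the flap instead.

Call:
servo_tool:
  deltas:
    - [[0,0,-0.2],[0,0,0],0]
    - [[0,0,-0.11],[0,0,0],0]
    - [[0.2,-0.12,0],[0,0,0],0]
    - [[0.2,-0.12,0],[0,0,0],0]
    - [[0.09,-0.055,0],[0,0,0],0]
    - [[0,0,0],[0,0,0],0]
    - [[0,0,0],[0,0,0],0]

```text
time_s: 7.1
eef_pos: [429.9, 170.9, 348.7]
ee_rot: [0.0, 0.998, 0.055, -0.001]
force: [-0.2, 0.1, -0.9]
grip_width: 0.259
grip_force: 98.5
```

```bash
python3 - <<'E'
from h import *
np.set_printoptions(precision=3,suppress=True)
s=telemetry.sense(); im=optics.capture("wrist"); cv2.imwrite("pics/w4.png",im); 
np.save("w4.npy",{k:s[k] for k in("eef_pos","ee_rot")},allow_pickle=True)
print(s["time_s"],s["eef_pos"],s["ee_rot"],s["force"])
cv2.imwrite("pics/w4c.png",cv2.resize(im[0:200,60:420],(800,444),interpolation=cv2.INTER_CUBIC))
E
```

```text
7.1 [429.881 170.915 348.655] [ 0.     0.998  0.055 -0.001] [-0.241  0.074 -0.861]
```

View pics/w4c.png

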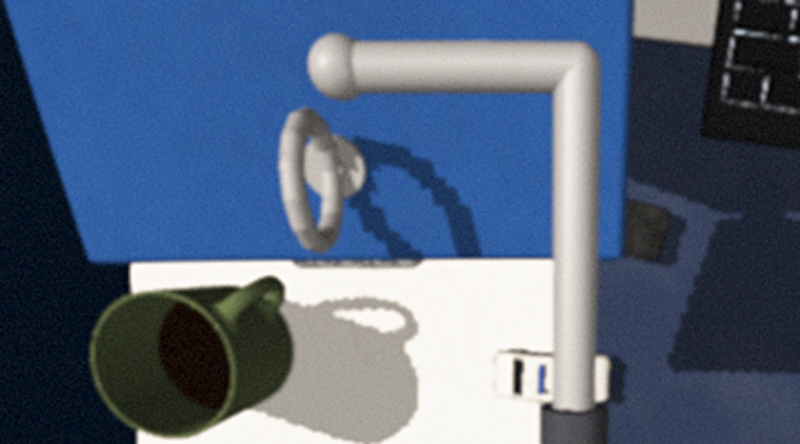

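The ring centre is at crop (310,180). The pin runs from (332,66) to (575,62), parallel to the flap's lower edge at (90,262)–(620,258).

```bash
python3 - <<'E'
from h import *
np.set_printoptions(precision=1,suppress=True)
w=np.load("w4.npy",allow_pickle=True).item(); c=cam("wrist",w); cs,cd=cam("scene"),cam("side")
f=lambda x,y:(60+x/2.2222,y/2.22)
R=ray(c,f(310,180)); S=ray(cs,(241.6,236.9)); D=ray(cd,(317.8,154.3))
for n,l in(("wd",[R,D]),("ws",[R,S]),("wsd",[R,S,D])):
    X=tri(l); print(n,X,[round(float(np.linalg.norm(np.cross(X-o,v))),1) for o,v in l])
for z in(275,280,285): print(z,onz(c,f(310,180),z))
ang=lambda a,b:np.degrees(np.arctan2(-(b-a)[0],(b-a)[1]))
e=[onz(c,f(*p),247) for p in[(620,258),(90,262)]]; print("edge",e,ang(*e))
for z in(356,359,362):
  b=[onz(c,f(*p),z) for p in[(575,64),(332,66)]]; print("pin",z,b,np.linalg.norm(b[0]-b[1]),ang(*b))
E
```

```text
wd [507.6 252.4 277.7] [0.2, 0.2]
ws [507.3 250.5 283.8] [0.3, 0.3]
wsd [508.2 250.6 279.9] [1.4, 1.9, 1.6]
275 [507.6 253.3 275. ]
280 [507.3 251.6 280. ]
285 [507.  249.8 285. ]
edge [array([495.5, 161.7, 247. ]), array([476.3, 336.8, 247. ])] 6.281808935487218
pin 356 [array([526.6, 180.5, 356. ]), array([522.1, 221.7, 356. ])] 41.45758831821751 6.275930493279086
pin 359 [array([525.9, 180.5, 359. ]), array([521.5, 220.8, 359. ])] 40.531068094427255 6.275930493279123
pin 362 [array([525.2, 180.4, 362. ]), array([520.9, 219.8, 362. ])] 39.604547870637035 6.275930493279157
```

Call:
servo_tool:
  deltas:
    - [[-0.05,0.007,0],[0,0,0],0]
    - [[0,0,0.15],[0,0,0],0]
    - [[0,0,0.15],[0,0,0],0]
    - [[0,0,0.105],[0,0,0],0]
    - [[0,0,0],[0,0,0],0]
    - [[0,0,0],[0,0,0],0]

```text
time_s: 7.75
eef_pos: [419.5, 168.3, 269.6]
ee_rot: [-0.0, 0.999, 0.055, 0.001]
force: [0.2, -0.6, -0.6]
grip_width: 0.258
grip_force: 98.5
```

```bash
python3 - <<'E'
from h import *
np.set_printoptions(precision=1,suppress=True)
s=telemetry.sense(); print(s["eef_pos"],s["ee_rot"],s["force"],s["wrist_torque"])
w=optics.capture("wrist"); d=optics.capture("side")
cv2.imwrite("pics/w5.png",w)
A=cv2.resize(w[0:140,120:360],(600,350),interpolation=cv2.INTER_CUBIC)
B=cv2.resize(d[140:172,290:345],(429,250),interpolation=cv2.INTER_CUBIC)
o=np.zeros((600,600,3),np.uint8); o[:350]=A; o[350:,:429]=B; cv2.imwrite("pics/v5.png",o)
E
```

```text
[419.5 168.3 269.6] [-0.   1.   0.1  0. ] [ 0.2 -0.6 -0.6] [0. 0. 0.]
```

View pics/v5.png

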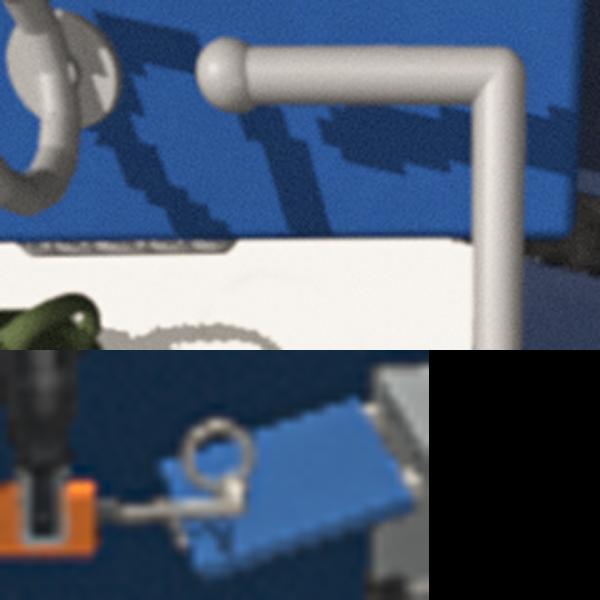

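The side inset shows the ring centre at crop (217,455). The pin, seen end-on at (232,492), should land at about (222,453) after the 52 mm sideways move, so it is lined up to within about 3 mm.

Call:
servo_tool:
  deltas:
    - [[-0.01,-0.04,0],[0,0,0],0]
    - [[0,-0.06,0],[0,0,0],0]
    - [[0,-0.05,0],[0,0,0],0]
    - [[0,0,0],[0,0,0],0]

```text
time_s: 8.25
eef_pos: [414.2, 199.6, 268.4]
ee_rot: [-0.0, 0.998, 0.056, 0.0]
force: [0.2, -0.7, -1.4]
grip_width: 0.263
grip_force: 98.5
```

Call:
servo_tool:
  deltas:
    - [[0,-0.06,0],[0,0,0],0]
    - [[0,-0.05,0],[0,0,0],0]
    - [[0,0,0],[0,0,0],0]
    - [[0,0,0],[0,0,0],0]
    - [[0,0,0],[0,0,0],0]

```text
time_s: 8.75
eef_pos: [412.0, 219.9, 268.3]
ee_rot: [0.0, 0.998, 0.055, -0.0]
force: [-0.7, 0.2, -1.3]
grip_width: 0.257
grip_force: 98.5
```

```bash
python3 - <<'E'
from h import *
w=optics.capture("wrist"); d=optics.capture("side"); c=optics.capture("scene")
o=np.zeros((600,600,3),np.uint8); o[:300,:600]=cv2.resize(w[0:120,120:360],(600,300),interpolation=cv2.INTER_CUBIC)
o[300:,:300]=cv2.resize(d[130:190,285:345],(300,300),interpolation=cv2.INTER_CUBIC)
o[300:,300:]=cv2.resize(c[205:265,210:270],(300,300),interpolation=cv2.INTER_CUBIC); cv2.imwrite("pics/v6.png",o)
E
```

```text
(no output)
```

View pics/v6.png

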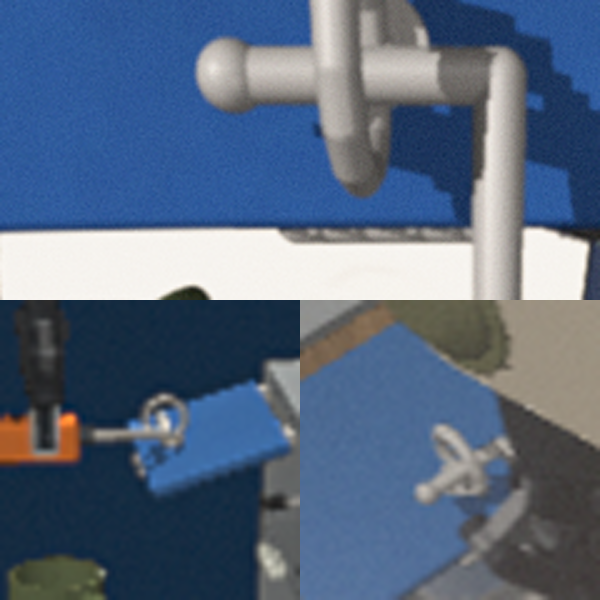

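The pin is through the ring, with the ring at about mid-pin. Next I swing the flap down along the arc.

Call:
servo_tool:
  deltas:
    - [[0.006,0,0.03],[0,0,0],0]
    - [[0.008,0,0.03],[0,0,0],0]
    - [[0.009,0,0.03],[0,0,0],0]
    - [[0.01,0,0.03],[0,0,0],0]
    - [[0.011,0,0.03],[0,0,0],0]
    - [[0.012,0,0.028],[0,0,0],0]

```text
time_s: 9.5
eef_pos: [423.4, 221.4, 232.2]
ee_rot: [-0.0, 0.998, 0.055, 0.0]
force: [0.2, -1.3, 0.1]
grip_width: 0.263
grip_force: 98.5
```

Call:
servo_tool:
  deltas:
    - [[0.018,0,0.03],[0,0,0],0]
    - [[0.019,0,0.028],[0,0,0],0]
    - [[0.02,0,0.026],[0,0,0],0]
    - [[0.021,0,0.024],[0,0,0],0]

```text
time_s: 9.9
eef_pos: [439.0, 223.1, 210.7]
ee_rot: [-0.0, 0.998, 0.055, -0.0]
force: [-1.1, 0.5, 1.0]
grip_width: 0.261
grip_force: 98.7
```

Call:
servo_tool:
  deltas:
    - [[0.024,0,0.024],[0,0,0],0]
    - [[0.026,0,0.022],[0,0,0],0]
    - [[0.027,0,0.018],[0,0,0],0]
    - [[0.029,0,0.016],[0,0,0],0]
    - [[0,0,0],[0,0,0],0]

```text
time_s: 10.4
eef_pos: [460.0, 225.3, 194.3]
ee_rot: [0.0, 0.998, 0.055, -0.001]
force: [0.2, -0.5, 0.2]
grip_width: 0.263
grip_force: 98.4
```

```bash
python3 - <<'E'
from h import *
s=telemetry.sense(); print(s["time_s"],s["eef_pos"],s["force"],s["wrist_torque"])
w=optics.capture("wrist"); d=optics.capture("side")
o=np.zeros((600,800,3),np.uint8); o[:250,:]=cv2.resize(w[0:140,80:528],(800,250),interpolation=cv2.INTER_CUBIC)
o[250:,:580]=cv2.resize(d[130:205,285:409],(580,350),interpolation=cv2.INTER_CUBIC); cv2.imwrite("pics/v7.png",o)
E
```

```text
10.4 [460.00827764 225.26853089 194.31947163] [ 0.22120952 -0.48458512  0.20118613] [-0.02849948  0.00734028  0.0420668 ]
```

View pics/v7.png

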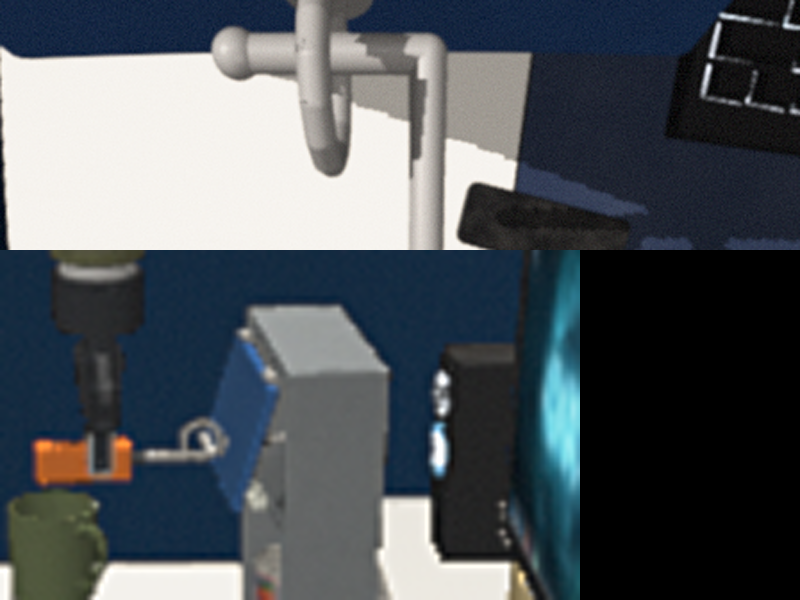

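The flap follows and stands at about 0.3 rad, with the pin still in the ring. I'll creep on to the catch.

Call:
servo_tool:
  deltas:
    - [[0.02,0,0.01],[0,0,0],0]
    - [[0.02,0,0.008],[0,0,0],0]
    - [[0.015,0,0.006],[0,0,0],0]
    - [[0,0,0],[0,0,0],0]

```text
time_s: 10.9
eef_pos: [471.0, 226.6, 190.1]
ee_rot: [-0.0, 0.998, 0.055, 0.0]
force: [0.2, 0.5, -0.7]
grip_width: 0.262
grip_force: 98.6
```

Call:
servo_tool:
  deltas:
    - [[0.01,0,0.003],[0,0,0],0]
    - [[0.01,0,0.003],[0,0,0],0]
    - [[0,0,0],[0,0,0],0]

```text
time_s: 11.2
eef_pos: [474.8, 227.0, 189.0]
ee_rot: [-0.0, 0.998, 0.055, -0.0]
force: [-1.0, -0.8, -0.6]
grip_width: 0.262
grip_force: 98.6
```

Call:
servo_tool:
  deltas:
    - [[0.01,0,0.003],[0,0,0],0]
    - [[0,0,0],[0,0,0],0]

```text
time_s: 11.4
eef_pos: [476.0, 227.2, 188.4]
ee_rot: [0.0, 0.998, 0.055, -0.001]
force: [-7.0, -1.6, 2.5]
grip_width: 0.265
grip_force: 99.0
```

Call:
servo_tool:
  deltas:
    - [[0.01,0,0.003],[0,0,0],0]
    - [[0,0,0],[0,0,0],0]

```text
time_s: 11.6
eef_pos: [477.8, 227.4, 187.9]
ee_rot: [0.0, 0.998, 0.055, -0.001]
force: [-8.2, -2.2, 2.9]
grip_width: 0.258
grip_force: 99.1
```

Call:
servo_tool:
  deltas:
    - [[0.01,0,0.003],[0,0,0],0]
    - [[0,0,0],[0,0,0],0]

```text
time_s: 11.8
eef_pos: [480.2, 227.6, 187.4]
ee_rot: [0.0, 0.998, 0.055, -0.001]
force: [-5.0, -1.5, 1.2]
grip_width: 0.263
grip_force: 98.9
```

Call:
servo_tool:
  deltas:
    - [[0.01,0,0.003],[0,0,0],0]
    - [[0,0,0],[0,0,0],0]

```text
time_s: 12.0
eef_pos: [482.8, 227.9, 186.8]
ee_rot: [-0.0, 0.998, 0.055, 0.0]
force: [-2.5, -0.7, 0.8]
grip_width: 0.262
grip_force: 98.7
```

Call:
servo_tool:
  deltas:
    - [[0.01,0,0.002],[0,0,0],0]
    - [[0,0,0],[0,0,0],0]

```text
time_s: 12.2
eef_pos: [484.8, 228.2, 186.3]
ee_rot: [-0.0, 0.998, 0.055, 0.0]
force: [-1.6, 0.6, -0.5]
grip_width: 0.262
grip_force: 98.7
```

Call:
servo_tool:
  deltas:
    - [[0.008,0,0.002],[0,0,0],0]
    - [[0,0,0],[0,0,0],0]

```text
time_s: 12.4
eef_pos: [485.4, 228.2, 185.8]
ee_rot: [0.0, 0.998, 0.055, -0.001]
force: [-8.6, -1.7, 3.6]
grip_width: 0.263
grip_force: 99.2
```

Call:
servo_tool:
  deltas:
    - [[0.008,0,0.002],[0,0,0],0]
    - [[0,0,0],[0,0,0],0]

```text
time_s: 12.6
eef_pos: [485.7, 228.2, 185.4]
ee_rot: [0.001, 0.998, 0.055, -0.003]
force: [-16.6, -3.9, 8.1]
grip_width: 0.261
grip_force: 99.7
```

Call:
servo_tool:
  deltas:
    - [[0.006,0,0.001],[0,0,0],0]
    - [[0,0,0],[0,0,0],0]

```text
time_s: 12.8
eef_pos: [485.9, 228.2, 185.1]
ee_rot: [0.001, 0.998, 0.055, -0.004]
force: [-22.4, -6.4, 9.8]
grip_width: 0.257
grip_force: 100.1
```

Call:
servo_tool:
  deltas:
    - [[-0.011,0,-0.003],[0,0,0],0]
    - [[0,0,0],[0,0,0],0]

```text
time_s: 13.0
eef_pos: [485.4, 228.2, 185.9]
ee_rot: [0.0, 0.998, 0.055, -0.002]
force: [-10.1, -3.0, 4.6]
grip_width: 0.26
grip_force: 99.0
```

Force is about 12 N, so I'll hold it there.

Call:
servo_tool:
  deltas:
    - [[0,0,0],[0,0,0],0]
    - [[0,0,0],[0,0,0],0]
    - [[0,0,0],[0,0,0],0]
    - [[0,0,0],[0,0,0],0]
    - [[0,0,0],[0,0,0],0]
    - [[0,0,0],[0,0,0],0]

```text
time_s: 13.6
eef_pos: [485.5, 228.2, 185.8]
ee_rot: [0.0, 0.998, 0.055, -0.002]
force: [-11.4, -2.4, 5.4]
grip_width: 0.26
grip_force: 99.1
```

Call:
servo_tool:
  deltas:
    - [[0,0,0],[0,0,0],0]
    - [[0,0,0],[0,0,0],0]
    - [[0,0,0],[0,0,0],0]
    - [[0,0,0],[0,0,0],0]
    - [[0,0,0],[0,0,0],0]
    - [[0,0,0],[0,0,0],0]
    - [[0,0,0],[0,0,0],0]
    - [[0,0,0],[0,0,0],0]

```text
time_s: 14.4
eef_pos: [485.5, 228.2, 185.8]
ee_rot: [0.0, 0.998, 0.055, -0.002]
force: [-11.2, -2.2, 4.9]
grip_width: 0.261
grip_force: 99.1
```

```bash
python3 - <<'E'
from h import *
s=telemetry.sense(); print(s["time_s"],s["eef_pos"],s["force"],s["wrist_torque"])
w=optics.capture("wrist"); d=optics.capture("side")
o=np.zeros((600,800,3),np.uint8); o[:250,:]=cv2.resize(w[0:140,80:528],(800,250),interpolation=cv2.INTER_CUBIC)
o[250:,:580]=cv2.resize(d[130:205,285:409],(580,350),interpolation=cv2.INTER_CUBIC); cv2.imwrite("pics/v8.png",o)
E
```

```text
14.4 [485.46540526 228.19015519 185.81980532] [-11.15420719  -2.21078769   4.90313733] [-0.22829673  1.22909409  0.07258846]
```

View pics/v8.png

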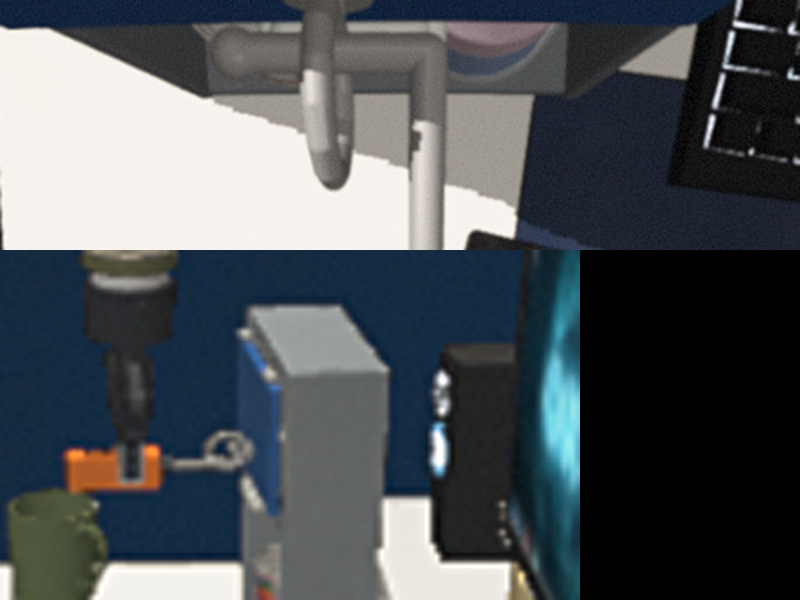

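The flap is flush in the cabinet front with the pin still in the eye. The hold lasted 1.4 s at about 12 N. Now I centre the pin in the ring and slide it out.

Call:
servo_tool:
  deltas:
    - [[-0.02,0,-0.006],[0,0,0],0]
    - [[-0.025,0,-0.008],[0,0,0],0]
    - [[0,0,0],[0,0,0],0]

```text
time_s: 14.8
eef_pos: [477.5, 227.4, 188.9]
ee_rot: [-0.0, 0.998, 0.055, 0.0]
force: [-0.1, 0.9, -1.4]
grip_width: 0.261
grip_force: 98.6
```

Call:
servo_tool:
  deltas:
    - [[0,0.05,0],[0,0,0],0]
    - [[0,0.05,0],[0,0,0],0]
    - [[0,0,0],[0,0,0],0]

```text
time_s: 15.1
eef_pos: [480.4, 206.1, 188.6]
ee_rot: [0.0, 0.999, 0.054, -0.0]
force: [0.1, 0.8, -0.6]
grip_width: 0.259
grip_force: 98.6
```

Call:
servo_tool:
  deltas:
    - [[0,0.07,0],[0,0,0],0]
    - [[0,0.07,0],[0,0,0],0]
    - [[0,0.07,0],[0,0,0],0]
    - [[0,0,0],[0,0,0],0]

```text
time_s: 15.5
eef_pos: [485.0, 163.9, 188.7]
ee_rot: [0.0, 0.999, 0.054, 0.0]
force: [0.4, 0.4, -1.8]
grip_width: 0.259
grip_force: 98.6
```

Call:
servo_tool:
  deltas:
    - [[-0.15,0,0],[0,0,0],0]
    - [[-0.15,0,0],[0,0,0],0]
    - [[0.005,0.17,0],[0,0,0],0]
    - [[0.005,0.17,0],[0,0,0],0]
    - [[0.005,0.17,0],[0,0,0],0]
    - [[0.005,0.17,0],[0,0,0],0]
    - [[0.005,0.17,0],[0,0,0],0]
    - [[0.005,0.18,0],[0,0,0],0]

```text
time_s: 16.3
eef_pos: [453.6, -46.2, 188.9]
ee_rot: [-0.0, 0.998, 0.055, 0.0]
force: [0.8, 0.2, -0.2]
grip_width: 0.262
grip_force: 98.5
```

Call:
servo_tool:
  deltas:
    - [[0,0,0],[0,0,-0.086],0]
    - [[0,0,0],[0,0,-0.086],0]
    - [[0,0,0],[0,0,-0.086],0]
    - [[0,0,0],[0,0,-0.086],0]
    - [[0,0,0],[0,0,-0.086],0]
    - [[0,0,0],[0,0,-0.086],0]
    - [[0,0,0],[0,0,-0.086],0]
    - [[0,0,0],[0,0,-0.086],0]

```text
time_s: 17.1
eef_pos: [453.6, -44.9, 188.8]
ee_rot: [0.0, 0.826, 0.563, 0.0]
force: [0.7, -1.0, -1.5]
grip_width: 0.258
grip_force: 98.6
```

Call:
servo_tool:
  deltas:
    - [[0,0,0],[0,0,-0.086],0]
    - [[0,0,0],[0,0,-0.086],0]
    - [[0,0,0.2],[0,0,0],0]
    - [[0,0,0.2],[0,0,0],0]
    - [[0,0,0.2],[0,0,0],0]
    - [[0,0,0.1],[0,0,0],0]
    - [[0,0,0.05],[0,0,0],0]
    - [[0,0,0],[0,0,0],0]

```text
time_s: 17.9
eef_pos: [453.3, -44.9, 38.2]
ee_rot: [-0.001, 0.745, 0.667, -0.0]
force: [0.9, -0.2, -0.8]
grip_width: 0.259
grip_force: 98.5
```

```bash
python3 - <<'E'
from h import *
np.set_printoptions(precision=3,suppress=True)
s=telemetry.sense(); print(s["time_s"],s["eef_pos"],s["ee_rot"],s["force"])
c=cam("wrist",s); im=optics.capture("wrist"); cv2.imwrite("pics/w9.png",im); cv2.imwrite("pics/s9.png",optics.capture("side"))
# pin/rod tilt check: compare with grey bend pixel in w4 and now
for f in("w4","w9"):
    h=cv2.cvtColor(cv2.imread(f"pics/{f}.png"),cv2.COLOR_BGR2HSV); m=cv2.inRange(h,(4,140,100),(18,255,255)); m[350:]=0
    n,l,st,ce=cv2.connectedComponentsWithStats(m); i=1+np.argmax(st[1:,4]); print(f,st[i],ce[i])
E
```

```text
17.9 [453.309 -44.873  38.209] [-0.001  0.745  0.667 -0.   ] [ 0.869 -0.185 -0.846]
w4 [ 287  203   61  147 6360] [316.688 275.462]
w9 [ 288  202   60  148 2054] [319.9   274.805]
```

Call:
servo_tool:
  deltas:
    - [[0,0,0.06],[0,0,0],0]
    - [[0,0,0.05],[0,0,0],0]
    - [[0,0,0.025],[0,0,0],0]
    - [[0,0,0.01],[0,0,0],0]
    - [[0,0,0],[0,0,0],0]

```text
time_s: 18.5
eef_pos: [453.6, -45.0, 9.8]
ee_rot: [0.0, 0.745, 0.667, 0.0]
force: [-0.8, -0.6, -0.1]
grip_width: 0.263
grip_force: 98.5
```

Call:
servo_tool:
  deltas:
    - [[0,0,0.005],[0,0,0],0]
    - [[0,0,0],[0,0,0],0]

```text
time_s: 18.7
eef_pos: [453.7, -45.0, 8.9]
ee_rot: [0.0, 0.745, 0.667, 0.0]
force: [0.1, -0.1, -1.3]
grip_width: 0.265
grip_force: 98.5
```

Call:
servo_tool:
  deltas:
    - [[0,0,0.006],[0,0,0],0]
    - [[0,0,0],[0,0,0],0]

```text
time_s: 18.9
eef_pos: [453.7, -45.0, 7.9]
ee_rot: [0.0, 0.745, 0.667, 0.0]
force: [-0.4, 0.5, 5.4]
grip_width: 0.262
grip_force: 99.2
```

Call:
servo_tool:
  deltas:
    - [[0,0,0],[0,0,0],0.4]
    - [[0,0,0],[0,0,0],0.6]
    - [[0,0,0],[0,0,0],1]
    - [[0,0,0],[0,0,0],1]
    - [[0,0,0],[0,0,0],1]
    - [[0,0,0],[0,0,0],1]
    - [[0,0,-0.02],[0,0,0],1]
    - [[0,0,-0.05],[0,0,0],1]

```text
time_s: 19.7
eef_pos: [453.1, -44.8, 21.6]
ee_rot: [-0.001, 0.745, 0.667, -0.0]
force: [0.2, -0.1, 0.3]
grip_width: 0.999
grip_force: 0.0
```

Call:
servo_tool:
  deltas:
    - [[0,0,-0.15],[0,0,0],1]
    - [[0,0,-0.2],[0,0,0],1]
    - [[0,0,-0.2],[0,0,0],1]
    - [[0,0,-0.2],[0,0,0],1]
    - [[0,0,0],[0,0,0],1]
    - [[0,0,0],[0,0,0],1]

```text
time_s: 20.3
eef_pos: [453.6, -44.9, 172.3]
ee_rot: [0.001, 0.745, 0.667, 0.0]
force: [0.2, 0.1, -0.7]
grip_width: 1.003
grip_force: 0.0
```

```bash
python3 - <<'E'
from h import *
np.set_printoptions(precision=1,suppress=True)
s=telemetry.sense(); print(s["time_s"],s["eef_pos"],s["force"])
c=cam("wrist",s); im=optics.capture("wrist"); d=optics.capture("side")
h=cv2.cvtColor(im,cv2.COLOR_BGR2HSV); m=cv2.inRange(h,(4,140,100),(18,255,255))
n,l,st,ce=cv2.connectedComponentsWithStats(m); i=1+np.argmax(st[1:,4])
cn=cv2.findContours((l==i).astype(np.uint8),0,2)[0]; b=cv2.boxPoints(cv2.minAreaRect(max(cn,key=len)))
print([onz(c,p,34) for p in b])
o=np.hstack([cv2.resize(d[130:280,270:400],(390,450),interpolation=cv2.INTER_CUBIC),cv2.resize(im,(400,250))[:,:]if 0 else cv2.copyMakeBorder(cv2.resize(im,(400,250)),0,200,0,0,0)])
cv2.imwrite("pics/v10.png",o)
E
```

```text
20.3 [453.6 -44.9 172.3] [ 0.2  0.1 -0.7]
[array([444.9, -14.5,  34. ]), array([467.9, -17. ,  34. ]), array([460. , -96.7,  34. ]), array([435.2, -94. ,  34. ])]
```

View pics/v10.png

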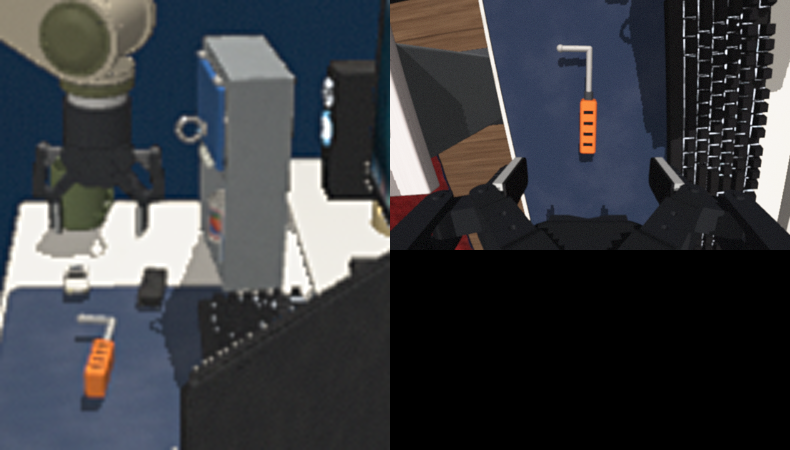

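The pole lies flat on the mat near (452,-56), the flap is shut, and the bystanders look where they were. I'm handing the job in.

```bash
python3 -c "
from rig import ctrl; print(ctrl.finish_job())"
```

```text
the job is handed in; nothing more can be done
None
```

I handed the job in at about 20 s: the flap is shut past its catch after a 1.4 s hold at about 12 N (peak about 25 N), and the pole lies flat and released on the mat; no verdict was returned.

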